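# Hang the stained-slide rack on the spring lift to dry

### The job

The rack of freshly stained slides is still standing in its emptied glass dish under the dipping lift. Pull the lift's sprung hook down by its black knob, catch the rack's wire handle with the hook and ease it gently up, without letting it snap, until the lift is fully up again and the rack is left hanging still and level over its dish, clear of the rim, to dry. The rack is wet, so do not touch it yourself, and leave the dish, the bottles and the rest of the bench as they stand.

Things in the scene. Friction and masses are not known exactly. Their poses are not given: they have to be found in the camera images.
- stand: dipping lift, fixed on the bench: grey base plate 330 x 200 x 12 mm (270 mm of it along -x of the axis, under the dish), steel column 20 mm across topped by a blue spring drum (76 mm across, top at 404 mm). A carriage on it carries a level arm, 18 mm wide, 16 mm thick; knob and hook are at its end, 180 mm from the column's axis. Origin: on that axis, at bench height; z up
- swivel (a joint): turn of the column with arm, knob and hook about the column's vertical axis, rad, -0.9 to 0.9; at 0 the arm points from the column along the stand's -x; positive is counter-clockwise seen from above. It turns with slight friction (0.1 N m) and stays where it is left
- lift (a joint): how far arm, knob and hook are pulled down, m: 0 fully up (its rest), 0.13 lower stop. A spring always pulls them up, about 6.5 N at 0 and 8 N at 0.13 without load; let go, it snaps up. It can carry the rack and hold it at the top. The hook's point passes under the rack's handle from about 0.10 on (0.115 to 0.13 is comfortable) and even at 0.13 the hook clears rim and slides
- knob_mid (a point): centre (half-way up) of the black knob with a red ring: an upright round grip 24 mm in diameter, 34 mm tall, on top of the arm's end, straight above the hook. 310 mm above the bench when the lift is up. The arm's top face is 17 mm below this point; the arm runs from here along the point's +x to the column
- hook_seat (a point): point in the steel hook where the handle wire's centre rests, 88 mm straight below knob_mid. The hook is a J of 6 mm wire across the arm: shank on this point's -y side, point on its +y side (wires 11 mm off, tip 14; 16 mm clear inside), point's top 14 mm above, lowest edge 9 mm below this point. Lowered beside the handle, it catches it by moving along its +y (swivel decreasing), then rising
- rack: stainless slide rack with 9 glass slides, 84 (x) x 70 (y) x 36 mm, 320 g give or take a quarter, with a fixed arched wire handle above it in its x, z plane. Origin: centre of its underside; z up. It stands in the dish, its underside 17 mm above the bench
- rack_handle (a point): middle of the top of the rack's wire handle (centre of the 5 mm wire), 125 mm above the rack's underside, 142 mm above the bench at first. The wire runs along the point's x, roughly along the lift's arm: 5 mm lower at 20 mm either side, legs at 36 to 41 mm. It lies within about 20 mm of the circle on which the hook turns
- dish: open glass staining dish, 126 (x) x 114 (y) x 62 mm high, walls and floor 5 mm, loose on the stand's base plate. Origin: centre of its underside, 12 mm above the bench; its rim is 74 mm above the bench
- stain_bottle: small dark round bottle, 44 mm across, 95 mm tall, beside the stand near the column; origin at the centre of its underside
- bottle_amber: square amber media bottle 66 x 66 x 150 mm, left of the stand; origin at the centre of its underside
- bottle_straw: square yellow media bottle 66 x 66 x 150 mm, left of the stand; origin at the centre of its underside
- bottle_cloudy: square beige media bottle 70 x 70 x 155 mm, right of the stand; origin at the centre of its underside
- agar_tub: round white tub 90 mm across, 150 mm tall, at the right; origin at the centre of its underside
- petri_stack: stack of four petri dishes 90 mm across, 60 mm tall, at the left; origin at the centre of its underside
- mug: white mug 82 mm across, 95 mm tall, at the right; origin at the centre of its underside
Not all that is in view belongs to the job. Leave any blue look-alike of the rack alone.

How it is judged:
On the way, in this order (a step that is already met when the one before it is completed fails the run):
1. the lift's hook is pulled down to the rack while the rack still stands in the dish (value of joint lift above 0.09 m and distance of rack from where it was at the start of the episode below 0.02 m), for 0.1 s.
2. the rack hangs in the hook and has risen from the dish's floor (height (world z) of rack above 0.04 m and distance between rack_handle and hook_seat below 0.03 m), for 0.2 s.
At the end, for the whole second after the job is handed in: The lift is within 10 mm of fully up; the rack hangs at rest (under 50 mm/s) with its handle's middle within 30 mm of the hook's seat, underside over 85 mm above the bench, tilted under 0.35 rad, centred within 50 mm of the dish, which has moved under 30 mm (value of joint lift below 0.01 m and distance between rack_handle and hook_seat below 0.03 m and height (world z) of rack above 0.085 m and angle between rack's own z axis and vertical below 0.35 rad and linear speed of rack below 0.05 m/s and horizontal distance between rack and dish below 0.05 m and distance of dish from where it was at the start of the episode below 0.03 m); the robot touches nothing.
It fails at once if the robot touches the rack (over 1 N) (contact force between any of the fingers, the arm and rack above 1 N).
It fails at once if the rack is let snap up or swing: it moves faster than 0.3 m/s (linear speed of rack above 0.3 m/s).
It fails at once if the dish is shifted by more than 30 mm or lifted (distance of dish from where it was at the start of the episode above 0.03 m).
It fails at once if a bottle, the tub, the petri dishes or the mug is shifted by more than 30 mm (distance of any of stain_bottle, bottle_amber, bottle_straw, bottle_cloudy, agar_tub, petri_stack, mug from where it was at the start of the episode above 0.03 m).
It also fails if it takes over 43 s, if anything falls off the work surface, if the arm or the gripper's body presses on something with over 40 N, if the wrist force passes 120 N, or if a joint passes its speed limit or range.

### The arm

A 6-joint arm with a two-finger parallel gripper is mounted at the origin on the work surface. World frame = base frame: x ahead of the robot, y to its left, z up, the work surface at z = 0. Lengths are in m, angles in rad, forces in N, time in s.
With the tool pointing down it reaches from about 0.3 to 0.75 m from the base axis. Payload 8.5 kg.
Tool frame: the origin (TCP) lies between the finger pads; the fingertips stand 11 mm ahead of it and the grasp point (between the pads) lies 8 mm behind it; z points along the fingers, y is the line along which they close (so a half turn about z gives the same grasp; the last joint's range is limited). The gripper opens to 85 mm and grips with 20 to 120 N. Pads are 22 mm wide; open, the fingers measure 114 mm over their backs; the gripper's body (76 mm by 85 mm) begins 54 mm behind the grasp point. The pads swing forward as they close: fully open they stand 13 mm farther back than shut.
Start: joints at [-1.383, 0.381, 1.297, -0, 1.464, -0.215], TCP at [0.216, -0.506, 0.242] pointing down, gripper open.
Joint ranges: [-3.11, 3.11], [-0.89, 2.33], [0.22, 2.48], [-1.42, 4.56], [0.17, 2.85], [-2.88, 2.88]. Speed limits (rad/s): [2.39, 2.39, 3.14, 3.14, 3.14, 3.14].

### API

Orientations are given as [roll, pitch, yaw] about the fixed x, y, z axes, in that order (R = Rz(yaw) Ry(pitch) Rx(roll)).
In Python, from rig import * gives the robot as it stands.
- The arm moves only by the tool send_rows, never from a script. Its argument "series" is a list of rows, each a list of 6 numbers: the shift along the tool's x, y, z in units of 0.04 m (1.0 is 0.04 m), then the turn, a rotation vector about the tool's x, y, z in units of 4 degrees (1.0 is 4 degrees). A call has 1 to 8 rows; each row shifts and turns the commanded pose from where the row before left it, along the tool's axes as they then stand; what a row does not reach is not made up. A row lasts 1/8 s, in which the tool goes at most 62.5 mm and 10.7 degrees, less where a joint would pass 70% of its speed; a pose out of reach is approached as far as the arm can. A call with a number of a shift or a turn outside -1 to 1 is refused whole. A call with a gripper value outside its range is refused whole. "hand" is the closure, from 0 (fully open) to 1 (shut), set as the call begins (left out, the last holds). The fingers move at their own pace and stop on an object; the grip force is fixed at half the most. Time passes only in rows, so rows that do not move let the fingers close. It gives the time, the measured TCP pose, the force, the opening and the grip force at its end, in the units of the state.
- state(): the state, without advancing time (a new reading comes with each control period).
- camera(name): name is "side" or "top"; returns the picture (400x640x3 uint8, blue, green, red); there is no depth.
- get_calibration(name): a dict with "mtx" (3x3 intrinsics, pixels), "dist_coeffs" ([k1, k2, p1, p2, k3] as OpenCV has them; the pictures are not rectified), "eye" and "orientation" of the camera in the world. Camera axes: x right, y up, looking along -z (the intrinsics and any distortion apply to the point x, -y, -z); pixel columns grow to the right and rows downward; lengths in m; the calibration is good to about 2 mm. A picture is of the moment at which its call begins. get_calibration takes no time and is no camera call.
- job_done(): hands the job in; it is judged then, once.
The state is a dict: "clock": time; "qpos": joint angles; "joint_velocities": joint speeds; "joint_torque": joint torques, N m; "position": TCP position; "eef_rot": TCP orientation; "ft_force": force on the tool from outside, world axes, zero at the start; "torque": the same for the moment, N m; "finger_gap": opening from 0.0 (shut) to 1.0 (fully open); "gripper_force": force on a finger pad.
Only numpy, scipy, OpenCV 4.12 (cv2) and the standard library are available. Lean on these libraries where they do the work, as an engineer would, in place of code of your own. Each camera call takes 0.05 s, during which the arm holds its last target. There are 200 camera calls.

## Working session

There is one attempt and no reset: what is moved stays moved. The work goes in short steps, Python scripts to look and compute and a tool call to move; the robot and the scene stay as the last step left them, time stands still between calls to the robot, and variables do not carry over. Pictures are saved under pics/ and viewed, at most 10 in all, crops included, and the job is handed in when it is done.

Besides the shell and the picture viewer there is one more tool, called after ">>>" as name(argument=value, ...), one argument or row to a line, values as JSON. send_rows: Moves the arm, as the interface text tells. Shifts and turns lie within -1 to 1; 1 stands for 0.04 m of shift or 4 degrees of turn. Its arguments: {"type":"object","properties":{"series":{"type":"array"},"hand":{"type":"number"}},"required":["series"]}

```bash
mkdir -p pics && ls && python3 - <<'E'
from rig import *
import cv2
for n in("side","top"):
    cv2.imwrite(f"pics/{n}0.png",camera(n)); c=get_calibration(n); print(n,c)
s=state(); print(s)
E
```

```text
pics
side {'mtx': array([[445.68040859,   0.        , 320.77520749],
       [  0.        , 445.68040859, 204.13248967],
       [  0.        ,   0.        ,   1.        ]]), 'dist_coeffs': array([-0.05592794,  0.        ,  0.        ,  0.        ,  0.        ]), 'eye': array([ 0.08701854, -0.92112668,  1.14418993]), 'orientation': array([ 0.83975264, -0.00242407, -0.42873953])}
top {'mtx': array([[389.2898012 ,   0.        , 327.25891038],
       [  0.        , 389.2898012 , 201.58342071],
       [  0.        ,   0.        ,   1.        ]]), 'dist_coeffs': array([-0.02204031,  0.        ,  0.        ,  0.        ,  0.        ]), 'eye': array([0.27234535, 0.01444202, 1.40222665]), 'orientation': array([ 0.19076256,  0.01132502, -1.59118994])}
{'clock': 0.1, 'qpos': array([-1.38328507e+00,  3.81140311e-01,  1.29814954e+00,  2.22183884e-05,
        1.46358310e+00, -2.15295341e-01]), 'joint_velocities': array([ 0.00100306, -0.00213151, -0.00034113, -0.00155521,  0.00201442,
        0.00122925]), 'joint_torque': array([ 4.03714716e-03, -4.49222589e+01, -2.31655848e+01, -1.45823014e-04,
        3.59667880e-03, -5.05292746e-06]), 'position': array([ 0.21556121, -0.50574024,  0.24177918]), 'eef_rot': array([-3.14034664e+00, -2.95093582e-04,  4.02804017e-01]), 'ft_force': array([-0.54326648, -0.49022527, -0.80053705]), 'torque': array([-0.03895144,  0.0456657 ,  0.0052424 ]), 'gripper_force': 0.0, 'finger_gap': 1.0005174701713735}
```

View pics/side0.png

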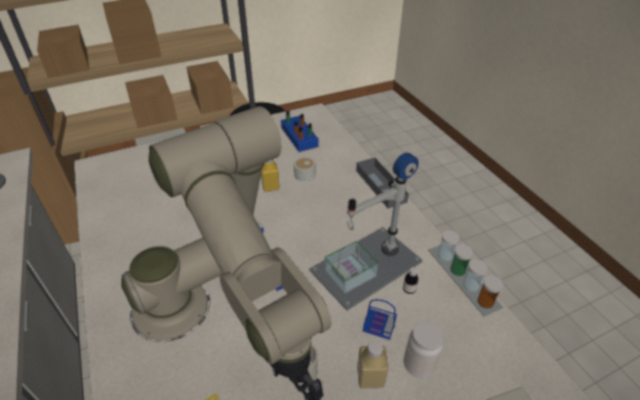

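View pics/top0.png

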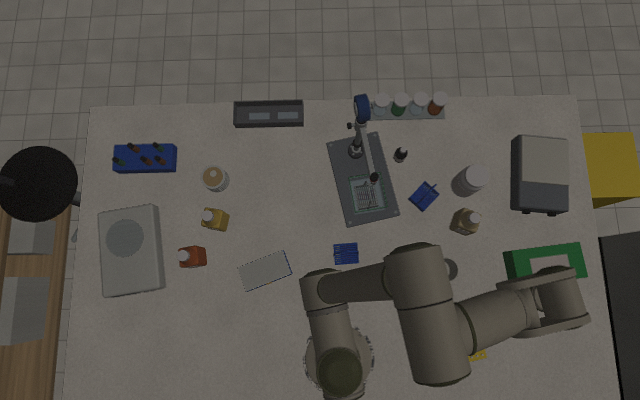

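The side view shows the knob at about (351,204), the hook at (351,225), the drum at (405,165) and the column foot at (390,245). The dish with the steel rack is at (350,267). In the top view the knob is at (374,178), the column foot at (357,150) and the dish with rack at (366,195).

What could be taken for the rack: the steel rack in the dish at side (350,267), the blue look-alike at side (380,318) / top (424,196), and the blue rack at top (346,253). I choose the one in the glass dish on the stand. What could be taken for the knob: the black knob at (351,204), the stain bottle's cap at (411,275), and the small clamp knob by the column at top (349,126). I choose the one at the arm's end, above the hook.

```bash
python3 - <<'E'
import cv2,numpy as np
a=cv2.imread("pics/side0.png")[140:300,300:440]; b=cv2.imread("pics/top0.png")[90:230,310:420]
a=cv2.resize(a,(0,0),fx=3.5,fy=3.5,interpolation=cv2.INTER_CUBIC);b=cv2.resize(b,(int(110*560/140*.75),560-140),interpolation=cv2.INTER_CUBIC)
b=cv2.copyMakeBorder(b,0,560-b.shape[0]+0,0,0,cv2.BORDER_CONSTANT)[:560]
c=np.hstack([a,b]); c=np.clip(c*1.5,0,255).astype('uint8'); print(c.shape)
cv2.imwrite("pics/crop0.png",c)
E
```

```text
(560, 820, 3)
```

View pics/crop0.png

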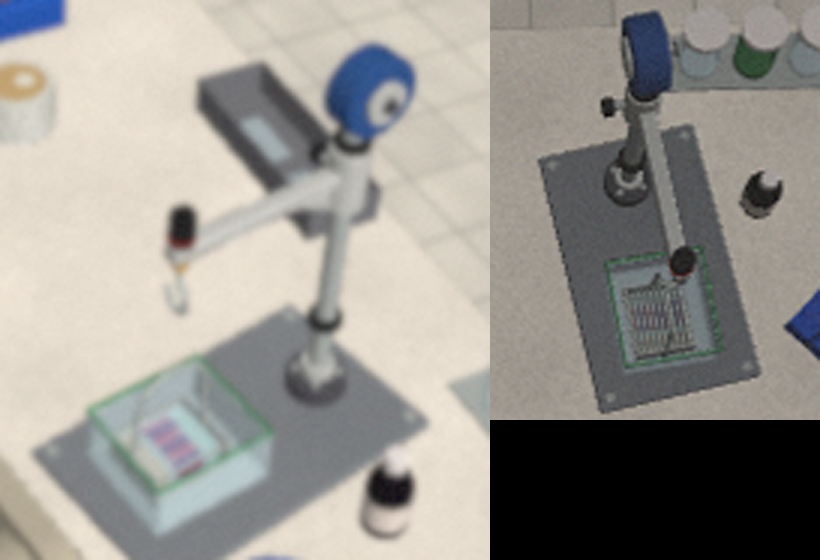

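The close crop confirms it: the black knob with a red ring sits at the arm's end above the J hook, and the dish with the steel rack stands on the grey plate. Next I'll triangulate.

```bash
cat > h.py <<'E'
import numpy as np,cv2
from scipy.spatial.transform import Rotation as R
from scipy.optimize import least_squares
from rig import *
F=np.diag([1,-1,-1.])
C={}
for n in("side","top"):
    c=get_calibration(n); M=F@R.from_euler('xyz',c["orientation"]).as_matrix().T
    C[n]=(M,np.array(c["eye"]),np.array(c["mtx"]),np.array(c["dist_coeffs"]))
def proj(n,P):
    M,e,K,d=C[n]; P=np.atleast_2d(np.asarray(P,float))
    return cv2.projectPoints(P,cv2.Rodrigues(M)[0],-M@e,K,d)[0][:,0]
def atz(n,uv,z):
    M,e,K,d=C[n]; p=cv2.undistortPoints(np.array(uv,float).reshape(-1,1,2),K,d)[:,0]
    r=np.c_[p,np.ones(len(p))]@M; return e+r*((z-e[2])/r[:,2])[:,None]
def tri(us,ut):
    f=lambda P:np.r_[proj("side",P)[0]-us,proj("top",P)[0]-ut]
    s=least_squares(f,[.5,0,.2]); return s.x,s.fun
cs=lambda x,y:(300+x/3.5,140+y/3.5)
ct=lambda x,y:(310+(x-490)/3,90+y/3)
E
python3 - <<'E'
from h import *
np.set_printoptions(precision=4,suppress=True)
print("knob",tri(cs(182,227),ct(683,262)), atz("side",[cs(182,227)],.31),atz("top",[ct(683,262)],.31))
print("col",atz("side",[cs(316,376)],.025),atz("top",[ct(628,184)],.025))
pl=atz("top",[ct(*p) for p in[(541,160),(690,126),(760,374),(602,412)]],.012);print("plate",pl,pl.mean(0))
d=atz("top",[ct(*p) for p in[(607,262),(703,250),(720,352),(625,367)]],.074);print("dish",d,d.mean(0))
d=atz("side",[cs(*p) for p in[(90,410),(200,357),(272,433),(158,490)]],.074);print("dish",d,d.mean(0))
E
```

```text
knob (array([ 0.5527, -0.1152,  0.3103]), array([-0.3249,  0.1021,  0.0833, -0.3409])) [[ 0.5539 -0.1149  0.31  ]] [[ 0.5518 -0.1149  0.31  ]]
col [[ 0.7319 -0.0855  0.025 ]] [[ 0.7252 -0.0854  0.025 ]]
plate [[ 0.7634  0.0211  0.012 ]
 [ 0.8037 -0.1668  0.012 ]
 [ 0.4871 -0.2368  0.012 ]
 [ 0.4453 -0.0454  0.012 ]] [ 0.6249 -0.107   0.012 ]
dish [[ 0.6142 -0.0539  0.074 ]
 [ 0.6261 -0.167   0.074 ]
 [ 0.5042 -0.1809  0.074 ]
 [ 0.4891 -0.0708  0.074 ]] [ 0.5584 -0.1182  0.074 ]
dish [[ 0.4949 -0.0728  0.074 ]
 [ 0.6168 -0.0559  0.074 ]
 [ 0.6317 -0.1652  0.074 ]
 [ 0.5096 -0.1803  0.074 ]] [ 0.5633 -0.1186  0.074 ]
```

```bash
python3 - <<'E'
from h import *
a=np.mean([camera("side").astype(float) for _ in range(6)],0)[230:300,310:390]
b=np.mean([camera("top").astype(float) for _ in range(6)],0)[165:220,340:395]
np.savez("avg.npz",a=a,b=b)
def up(x,s,sz):
    x=cv2.resize(x,None,fx=s,fy=s,interpolation=cv2.INTER_CUBIC); bl=cv2.GaussianBlur(x,(0,0),s*1.2); x=x+1.5*(x-bl)
    x=np.clip((x-x.min())*255/(np.percentile(x,99)-x.min()),0,255).astype('uint8')
    return x
a=up(a,5,0); b=up(b,7,0)
h=max(a.shape[0],b.shape[0]); f=lambda x:cv2.copyMakeBorder(x,0,h-x.shape[0],0,0,cv2.BORDER_CONSTANT)
c=np.hstack([f(a),f(b)]);print(c.shape);cv2.imwrite("pics/crop1.png",c)
E
```

```text
(385, 785, 3)
```

View pics/crop1.png

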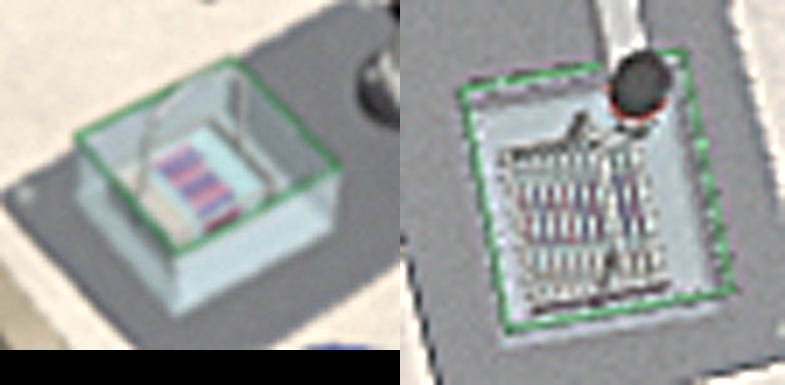

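```bash
cat >> h.py <<'E'
def handle(x,y,w,zb=.017):
    pts=[(-.041,.036),(-.038,.09),(-.034,.111),(-.02,.12),(0,.125),(.02,.12),(.034,.111),(.038,.09),(.041,.036)]
    return np.array([[x+a*np.cos(w),y+a*np.sin(w),zb+b] for a,b in pts])
def box(x,y,w,z):
    return np.array([[x+a*np.cos(w)-b*np.sin(w),y+a*np.sin(w)+b*np.cos(w),z] for a,b in((.042,.035),(.042,-.035),(-.042,-.035),(-.042,.035))])
E
python3 - <<'E'
from h import *
np.set_printoptions(precision=4,suppress=True)
q=atz("top",[(340+(x-400)/7,165+y/7) for x,y in[(500,155),(645,140),(672,285),(530,310)]],.053)
x,y,_=q.mean(0); e=(q[0]-q[3])+(q[1]-q[2]); w=np.arctan2(e[1],e[0]); print(q,x,y,w)
a,b=np.load("avg.npz").values()
A=cv2.resize(a,None,fx=5,fy=5,interpolation=cv2.INTER_CUBIC).clip(0,255).astype('uint8');B=cv2.resize(b,None,fx=7,fy=7,interpolation=cv2.INTER_CUBIC).clip(0,255).astype('uint8')
def draw(I,n,P,u0,v0,s,c,cl):
    p=((proj(n,P)-[u0,v0])*s+s/2-.5).round().astype(int); cv2.polylines(I,[p],cl,c,1)
for I,n,u0,v0,s in((A,"side",310,230,5),(B,"top",340,165,7)):
    draw(I,n,handle(x,y,w),u0,v0,s,(0,0,255),False)
    draw(I,n,box(x,y,w,.053),u0,v0,s,(0,255,255),True)
A=cv2.copyMakeBorder(A,0,35,0,0,cv2.BORDER_CONSTANT)
cv2.imwrite("pics/ov.png",np.hstack([A,B]))
E
```

```text
[[ 0.5832 -0.0727  0.053 ]
 [ 0.5894 -0.1465  0.053 ]
 [ 0.5143 -0.1568  0.053 ]
 [ 0.5031 -0.085   0.053 ]] 0.5475051760158033 -0.11527041212469344 0.14493586738765527
```

View pics/ov.png

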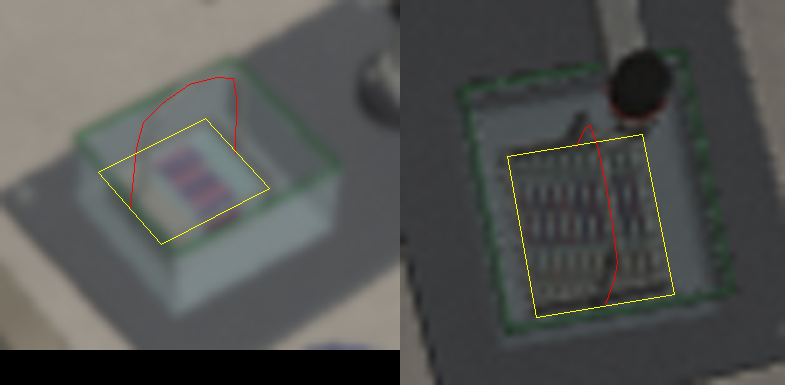

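The handle's top is at about (0.550, -0.115), radius ≈0.18 m, and the knob at (0.553, -0.115) stands almost straight above it. So I have to swing the hook about 28 mm to -y before pulling it down. First I go above the knob.

>>> send_rows(
  series=[
    [0,0,-1,0,0,0.67],
    [0,0,-1,0,0,0.67],
    [0,0,-1,0,0,0.67],
    [0,0,-1,0,0,0.67],
    [0,0,-1,0,0,0.67],
    [0.5,-0.4,0,0,0,0],
    [1,-0.82,0,0,0,0],
    [1,-0.82,0,0,0,0],
  ],
  hand=0,
)

```text
clock: 1.7
position: [0.3011, -0.4077, 0.4422]
eef_rot: [-3.141, -0.0, 0.168]
ft_force: [-0.4, -0.3, -0.3]
finger_gap: 1.003
gripper_force: 0.0
```

>>> send_rows(
  series=[
    [1,-0.82,0,0,0,0],
    [1,-0.82,0,0,0,0],
    [1,-0.82,0,0,0,0],
    [1,-0.82,0,0,0,0],
    [1,-0.82,0,0,0,0],
    [0.8,-0.7,0,0,0,0],
    [0.5,-0.4,0,0,0,0],
    [0,0,0,0,0,0],
  ],
)

```text
clock: 2.7
position: [0.5146, -0.1602, 0.442]
eef_rot: [-3.141, 0.0, 0.171]
ft_force: [-0.9, 0.0, -0.5]
finger_gap: 1.0
gripper_force: 0.0
```

>>> send_rows(
  series=[
    [0.57,-0.48,0,0,0,0],
    [0.57,-0.47,0,0,0,0],
    [0,0,0.8,0,0,0],
    [0,0,0.8,0,0,0],
    [0,0,0.5,0,0,0],
    [0,0,0,0,0,0],
  ],
)

```text
clock: 3.45
position: [0.5517, -0.1169, 0.3574]
eef_rot: [-3.14, 0.002, 0.168]
ft_force: [-0.7, 0.0, -0.1]
finger_gap: 1.003
gripper_force: 0.0
```

```bash
python3 - <<'E'
from h import *
I=camera("side"); T=camera("top")
print(state()["position"],proj("side",state()["position"]),proj("side",[.553,-.115,.31]))
c=np.hstack([cv2.resize(I[130:290,290:410],None,fx=3,fy=3,interpolation=3),cv2.resize(T[100:260,310:430],None,fx=3,fy=3,interpolation=3)])
cv2.imwrite("pics/c2.png",np.clip(c*1.4,0,255).astype('uint8'))
E
```

```text
[ 0.55236373 -0.11682032  0.35938166] [[352.72045676 191.96536812]] [[351.73478705 204.97655539]]
```

View pics/c2.png

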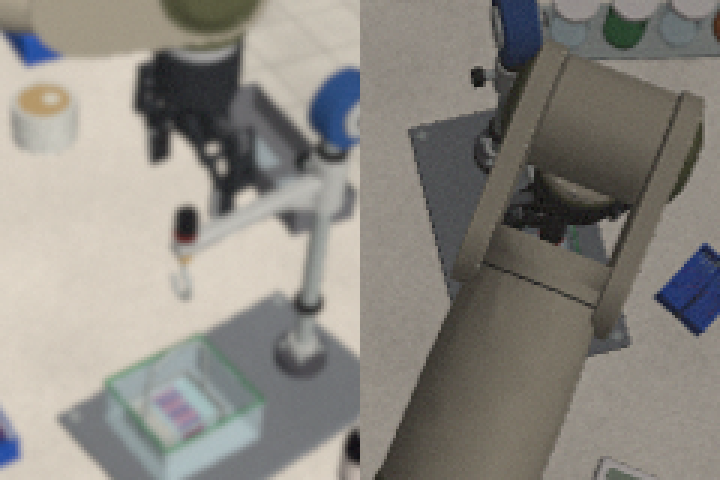

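The side view shows the knob at crop (186,225), under the middle of the two open fingers at (160,155) and (225,205), so the alignment is good. I go down and close.

>>> send_rows(
  series=[
    [0,-0.04,0.7,0,0,0],
    [0,0,0.68,0,0,0],
    [0,0,0,0,0,0],
  ],
)

```text
clock: 3.92
position: [0.5519, -0.1148, 0.3028]
eef_rot: [-3.141, 0.002, 0.169]
ft_force: [0.6, 0.5, 0.4]
finger_gap: 1.001
gripper_force: 0.0
```

>>> send_rows(
  series=[
    [0,0,0,0,0,0],
    [0,0,0,0,0,0],
    [0,0,0,0,0,0],
    [0,0,0,0,0,0],
    [0,0,0,0,0,0],
    [0,0,0,0,0,0],
  ],
  hand=1,
)

```text
clock: 4.68
position: [0.5523, -0.1146, 0.3038]
eef_rot: [3.141, -0.001, 0.169]
ft_force: [-1.2, -0.1, 4.8]
finger_gap: 0.262
gripper_force: 58.7
```

>>> send_rows(
  series=[
    [0,0.1,0,0,0,-0.3],
    [0.005,0.19,0,0,0,-0.6],
    [0.005,0.19,0,0,0,-0.6],
    [0.005,0.19,0,0,0,-0.6],
    [0.003,0.1,0,0,0,-0.3],
    [0,0,0,0,0,0],
  ],
)

```text
clock: 5.42
position: [0.5602, -0.1447, 0.3038]
eef_rot: [3.141, -0.001, 0.337]
ft_force: [-0.8, 0.5, 6.4]
finger_gap: 0.263
gripper_force: 58.9
```

>>> send_rows(
  series=[
    [0,0,0.2,0,0,0],
    [0,0,0.4,0,0,0],
    [0,0,0.5,0,0,0],
    [0,0,0.5,0,0,0],
    [0,0,0.2,0,0,0],
    [0,0,0,0,0,0],
  ],
)

```text
clock: 6.18
position: [0.5601, -0.1445, 0.2313]
eef_rot: [3.141, -0.0, 0.337]
ft_force: [-0.5, 0.3, 7.7]
finger_gap: 0.264
gripper_force: 59.0
```

```bash
python3 - <<'E'
from h import *
I=np.mean([camera("side").astype(float) for _ in range(5)],0)
print(state()["position"],state()["ft_force"])
hs=state()["position"]*1; hs[2]=.3043-.0*0; 
p=state()["position"]; seat=np.array([p[0],p[1],p[2]-.3038+.222])
print(seat,(proj("side",seat)-[310,200])*6,(proj("side",handle(.550,-.115,.145))-[310,200])*6)
c=cv2.resize(I[200:295,310:400],None,fx=6,fy=6,interpolation=3); c=c+1.2*(c-cv2.GaussianBlur(c,(0,0),8))
cv2.imwrite("pics/c3.png",np.clip(c*1.2,0,255).astype('uint8'))
E
```

```text
[ 0.56014995 -0.14443949  0.23192307] [-1.81904828  0.55824504  6.90661681]
[ 0.56014995 -0.14443949  0.15012307] [[274.61035855 299.33936389]] [[157.7961332  423.7443235 ]
 [165.39101706 353.35197584]
 [173.05805792 322.70416402]
 [196.34631738 299.59468203]
 [228.95408127 277.11356095]
 [260.31490882 268.17402229]
 [281.34445042 269.28554202]
 [285.22100067 293.65578001]
 [283.87161748 359.42563136]]
```

View pics/c3.png

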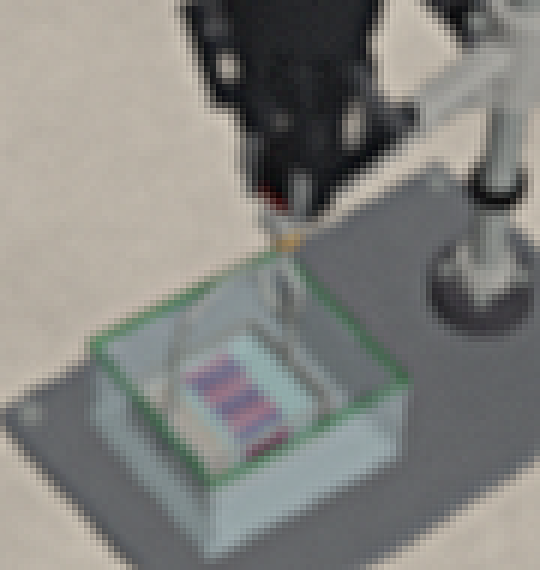

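The picture shows the hook at crop (284,297), beside and to the -y side of the handle. The handle's left leg is at (175,360) and its arch at (235,275). Both hook and handle appear about 1.3 px to the right of the prediction, so the bias is common to both and they agree relative to each other. I pull down to about 0.122.

>>> send_rows(
  series=[
    [0,0,0.2,0,0,0],
    [0,0,0.3,0,0,0],
    [0,0,0.3,0,0,0],
    [0,0,0.3,0,0,0],
    [0,0,0.15,0,0,0],
    [0,0,0,0,0,0],
  ],
)

```text
clock: 7.18
position: [0.5602, -0.1445, 0.1816]
eef_rot: [3.141, -0.0, 0.337]
ft_force: [-2.3, 0.5, 7.4]
finger_gap: 0.266
gripper_force: 59.1
```

>>> send_rows(
  series=[
    [0,-0.1,0,0,0,0.3],
    [0,-0.12,0,0,0,0.4],
    [0,-0.12,0,0,0,0.4],
    [0,-0.12,0,0,0,0.4],
    [0,-0.1,0,0,0,0.3],
    [0,0,0,0,0,0],
  ],
)

```text
clock: 7.92
position: [0.5539, -0.1228, 0.1821]
eef_rot: [3.141, -0.001, 0.211]
ft_force: [-1.5, 1.1, 7.9]
finger_gap: 0.265
gripper_force: 59.1
```

>>> send_rows(
  series=[
    [0.01,-0.08,0,0,0,0.25],
    [0,-0.08,0,0,0,0.25],
    [0,-0.08,0,0,0,0.25],
    [0,0,0,0,0,0],
  ],
)

```text
clock: 8.43
position: [0.5521, -0.1135, 0.182]
eef_rot: [3.141, -0.0, 0.159]
ft_force: [-3.2, -0.1, 8.1]
finger_gap: 0.265
gripper_force: 59.1
```

```bash
python3 - <<'E'
from h import *
I=np.mean([camera("side").astype(float) for _ in range(5)],0)
p=state()["position"]; print(p,state()["ft_force"]); seat=p-[0,0,.0818]
print((proj("side",[seat,seat+[0,0,.03]])-[310,200])*6)
c=cv2.resize(I[200:295,310:400],None,fx=6,fy=6,interpolation=3); c=c+1.5*(c-cv2.GaussianBlur(c,(0,0),8))
cv2.imwrite("pics/c4.png",np.clip(c*1.2,0,255).astype('uint8'))
E
```

```text
[ 0.55214626 -0.11356133  0.18193255] [-3.69859024 -0.52327206  7.95976539]
[[227.82573976 328.85100253]
 [230.38486843 289.72832693]]
```

View pics/c4.png

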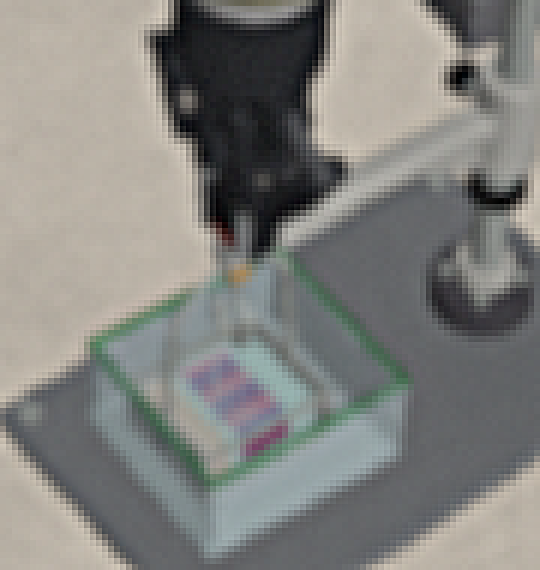

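The hook at (238,330) is now inside the arch, with the handle wire crossing its shank near (238,275). I raise gently and watch the force.

>>> send_rows(
  series=[
    [0,0,-0.1,0,0,0],
    [0,0,-0.2,0,0,0],
    [0,0,-0.2,0,0,0],
    [0,0,-0.15,0,0,0],
    [0,0,-0.1,0,0,0],
    [0,0,-0.05,0,0,0],
    [0,0,0,0,0,0],
  ],
)

```text
clock: 9.55
position: [0.5521, -0.1135, 0.2141]
eef_rot: [3.141, -0.0, 0.159]
ft_force: [-2.9, -0.9, 7.5]
finger_gap: 0.265
gripper_force: 59.1
```

>>> send_rows(
  series=[
    [0,0,-0.05,0,0,0],
    [0,0,-0.06,0,0,0],
    [0,0,-0.06,0,0,0],
    [0,0,-0.06,0,0,0],
    [0,0,-0.06,0,0,0],
    [0,0,-0.06,0,0,0],
    [0,0,-0.05,0,0,0],
    [0,0,0,0,0,0],
  ],
)

```text
clock: 10.55
position: [0.5521, -0.1135, 0.2293]
eef_rot: [3.141, 0.0, 0.158]
ft_force: [-3.1, -1.4, 4.6]
finger_gap: 0.263
gripper_force: 58.7
```

The upward force fell by 3 N, so the hook is carrying the rack. I keep raising it slowly.

>>> send_rows(
  series=[
    [0,0,-0.05,0,0,0],
    [0,0,-0.08,0,0,0],
    [0,0,-0.1,0,0,0],
    [0,0,-0.1,0,0,0],
    [0,0,-0.1,0,0,0],
    [0,0,-0.08,0,0,0],
    [0,0,-0.05,0,0,0],
    [0,0,0,0,0,0],
  ],
)

```text
clock: 11.55
position: [0.5521, -0.1134, 0.2519]
eef_rot: [3.142, 0.0, 0.158]
ft_force: [-5.0, -1.7, 4.9]
finger_gap: 0.261
gripper_force: 58.7
```

```bash
python3 - <<'E'
from h import *
I=np.mean([camera("side").astype(float) for _ in range(3)],0)
c=cv2.resize(I[190:295,310:400],None,fx=5,fy=5,interpolation=3); c=c+1.5*(c-cv2.GaussianBlur(c,(0,0),8))
cv2.imwrite("pics/c5.png",np.clip(c*1.2,0,255).astype('uint8'))
E
```

```text
(no output)
```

View pics/c5.png

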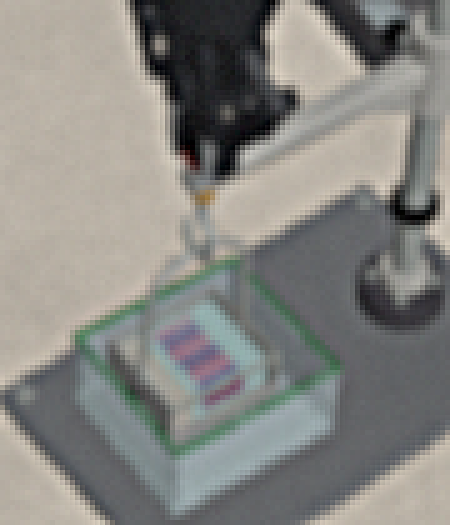

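The rack hangs from the hook at crop (203,245), looks level, and is clear of the dish walls. I continue to the top.

>>> send_rows(
  series=[
    [0,0,-0.05,0,0,0],
    [0,0,-0.1,0,0,0],
    [0,0,-0.12,0,0,0],
    [0,0,-0.14,0,0,0],
    [0,0,-0.14,0,0,0],
    [0,0,-0.14,0,0,0],
    [0,0,-0.14,0,0,0],
    [0,0,-0.12,0,0,0],
  ],
)

```text
clock: 12.7
position: [0.5521, -0.1134, 0.29]
eef_rot: [-3.142, 0.0, 0.158]
ft_force: [-5.2, -1.4, 3.5]
finger_gap: 0.265
gripper_force: 58.7
```

>>> send_rows(
  series=[
    [0,0,-0.1,0,0,0],
    [0,0,-0.1,0,0,0],
    [0,0,-0.06,0,0,0],
    [0,0,-0.04,0,0,0],
    [0,0,-0.02,0,0,0],
    [0,0,0,0,0,0],
  ],
)

```text
clock: 13.45
position: [0.5521, -0.1134, 0.3027]
eef_rot: [-3.142, 0.0, 0.158]
ft_force: [-4.6, -0.5, 4.1]
finger_gap: 0.263
gripper_force: 58.6
```

>>> send_rows(
  series=[
    [0,0,-0.02,0,0,0],
    [0,0,-0.01,0,0,0],
    [0,0,0,0,0,0],
    [0,0,0,0,0,0],
    [0,0,0,0,0,0],
  ],
)

```text
clock: 14.08
position: [0.5521, -0.1134, 0.3038]
eef_rot: [-3.142, 0.0, 0.158]
ft_force: [-5.0, -0.1, 4.5]
finger_gap: 0.264
gripper_force: 58.6
```

>>> send_rows(
  series=[
    [0,0,-0.02,0,0,0],
    [0,0,-0.02,0,0,0],
    [0,0,-0.02,0,0,0],
    [0,0,0,0,0,0],
    [0,0,0,0,0,0],
  ],
)

```text
clock: 14.7
position: [0.552, -0.1131, 0.3041]
eef_rot: [-3.139, 0.003, 0.159]
ft_force: [-0.7, 0.0, -24.2]
finger_gap: 0.261
gripper_force: 59.7
```

The lift is at its upper stop. I ease off the overpull, then let it settle and open slowly.

>>> send_rows(
  series=[
    [0,0,0.02,0,0,0],
    [0,0,0.02,0,0,0],
    [0,0,0,0,0,0],
    [0,0,0,0,0,0],
  ],
)

```text
clock: 15.2
position: [0.5521, -0.1132, 0.3041]
eef_rot: [-3.141, 0.001, 0.159]
ft_force: [-2.1, 0.5, -21.5]
finger_gap: 0.267
gripper_force: 59.6
```

>>> send_rows(
  series=[
    [0,0,0,0,0,0],
    [0,0,0,0,0,0],
    [0,0,0,0,0,0],
    [0,0,0,0,0,0],
  ],
  hand=0.5,
)

```text
clock: 15.7
position: [0.5525, -0.1135, 0.3051]
eef_rot: [3.141, -0.002, 0.158]
ft_force: [-0.0, -0.5, -0.7]
finger_gap: 0.494
gripper_force: 0.0
```

>>> send_rows(
  series=[
    [0,0,0,0,0,0],
    [0,0,0,0,0,0],
    [0,0,0,0,0,0],
    [0,0,0,0,0,0],
  ],
  hand=0,
)

```text
clock: 16.2
position: [0.5523, -0.1134, 0.3043]
eef_rot: [-3.142, 0.0, 0.158]
ft_force: [-0.1, -0.4, 0.3]
finger_gap: 0.999
gripper_force: 0.0
```

>>> send_rows(
  series=[
    [0,0,-0.3,0,0,0],
    [0,0,-0.6,0,0,0],
    [0,0,-0.8,0,0,0],
    [0,0,-0.8,0,0,0],
    [0,0,-0.6,0,0,0],
    [0,0,0,0,0,0],
    [0,0,0,0,0,0],
    [0,0,0,0,0,0],
  ],
)

```text
clock: 17.2
position: [0.5521, -0.1133, 0.4273]
eef_rot: [-3.14, 0.002, 0.158]
ft_force: [-1.0, 1.0, 0.7]
finger_gap: 0.999
gripper_force: 0.0
```

```bash
python3 - <<'E'
from h import *
A=camera("side").astype(float);
for _ in range(8): B=camera("side").astype(float)
print(np.abs(A-B)[180:290,310:390].mean(),np.abs(A-B)[290:390,100:180].mean())
c=cv2.resize(((A+B)/2)[150:295,310:430],None,fx=4,fy=4,interpolation=3); c=c+1.2*(c-cv2.GaussianBlur(c,(0,0),6))
cv2.imwrite("pics/c6.png",np.clip(c*1.2,0,255).astype('uint8'))
E
```

```text
0.8253030303030303 0.8290416666666667
```

View pics/c6.png

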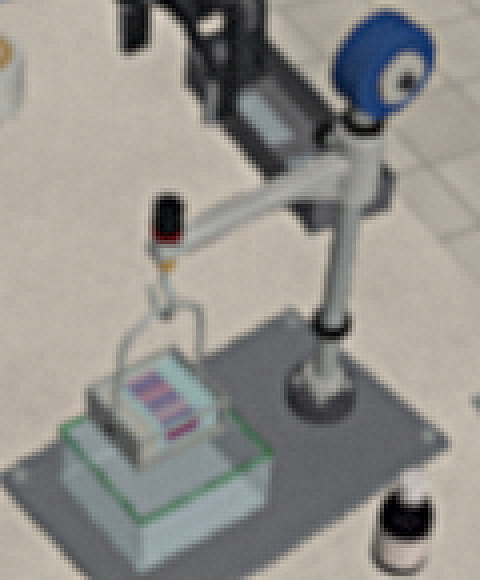

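The rack hangs level and still in the hook at (165,305), above the dish, and the change between frames is only noise. The knob is free at (168,220), the lift is at the top and the gripper is clear, so I hand the job in.

```bash
python3 -c "
from rig import *
print(job_done())"
```

```text
the job is handed in; nothing more can be done
None
```

The job is handed in after about 18 s on the robot's clock: the rack hangs still and level from the fully raised lift over its dish, and the gripper is clear; the hand-in returned no verdict.

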